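Rack the microscope objectives by height

ROBOT

A 6-joint arm with a two-finger parallel gripper is mounted at the origin on the work surface. World frame = base frame: x ahead of the robot, y to its left, z up, the work surface at z = 0. Lengths are in m, angles in rad, forces in N, time in s.
With the tool pointing down it reaches from about 0.425 to 0.95 m from the base axis. Payload 14.7 kg.
Tool frame: the origin (TCP) lies at the very end of the fingers, on their centre line; the grasp point (between the pads) lies robot.grip_point_offset behind it (robot.grip_point_offset is the distance from the TCP to the grasp point, in m); z points along the fingers, y is the line along which they close (so a half turn about z gives the same grasp; the last joint's range is limited). The gripper opens to 85 mm and grips with 20 to 120 N. Pads are 22 mm wide; open, the fingers measure 114 mm over their backs; the gripper's body (76 mm by 85 mm) begins 54 mm behind the grasp point. The pads swing forward as they close: fully open they stand 13 mm farther back than shut.
Start: joints at [1.159, 0.48, 1.596, -0, 1.065, -0.047], TCP at [0.232, 0.607, 0.231] pointing down, gripper open.
Joint ranges: [-2.75, 2.75], [-0.82, 2.05], [0.23, 2.67], [-1.56, 4.7], [0.09, 2.69], [-2.92, 2.92]. Speed limits (rad/s): [1.89, 1.89, 2.39, 3.01, 3.01, 3.01].

INTERFACE

Orientations are given as a rotation vector (axis times angle).
In Python, from station import robot gives the robot as it stands.
- The arm moves only by the tool drive_effector, called in YAML: its name, and indented under it one key for each argument. Schema: {"type":"object","properties":{"plan":{"type":"array","items":{"type":"array","items":{"type":"number"},"minItems":7,"maxItems":7},"minItems":1,"maxItems":20},"grip_force":{"type":"number"},"only":{"type":"string"},"quiet":{"type":"boolean"},"lines":{"type":"string"}},"required":["plan"],"additionalProperties":false}. plan is a list of rows, 1 to 20 of them, each of 7 numbers: dx, dy, dz in m, then a rotation vector rx, ry, rz in rad, then the finger opening in m; each row shifts and turns the commanded pose from where the row before left it, along the tool's axes as they then stand; what a row does not reach is not made up. A row lasts 1/8 s, in which the tool goes at most 0.0625 m and 0.188 rad, less where a joint would pass 70% of its speed; a pose out of reach is approached as far as the arm can. The fingers move at their own pace and stop on an object; grip_force is the grip in N (left out, the last holds). Time passes only in rows, so rows that do not move let the fingers close. The tool returns the time, the measured TCP pose, the force, the opening and the grip force at its end. only (a regular expression) keeps the lines of the reply that match it, lines (a string "A,B") keeps lines A to B, and quiet returns only ok. Input that does not fit is refused with a message, and nothing moves.
- robot.state(): the state, without advancing time (a new reading comes with each control period).
- robot.snapshot(name): name is "scene" or "side" or "wrist"; returns the picture (384x512x3 uint8, red, green, blue); there is no depth.
- robot.camera_params(name): a dict with "K" (3x3 intrinsics, pixels), "position" and "orientation" of the camera in the world; the wrist camera has in their place "hand_eye" (4x4, takes a point from camera to tool coordinates, whose origin is the TCP and whose axes are the flange's). Camera axes: x right, y up, looking along -z (the intrinsics and any distortion apply to the point x, -y, -z); pixel columns grow to the right and rows downward; lengths in m; the calibration is good to about 2 mm. A picture is of the moment at which its call begins: read the wrist's pose just before it. camera_params takes no time and is no camera call.
- robot.finish_job(): hands the job in; it is judged then, once.
The state is a dict: "clock": time; "joint_pos": joint angles; "joint_vel": joint speeds; "effort": joint torques, N m; "eef_pos": TCP position; "tool_rot": TCP orientation; "ft_force": force on the tool from outside, world axes, zero at the start; "wrist_torque": the same for the moment, N m; "grip_width": finger opening in m; "gripper_force": force on a finger pad.
Only numpy, scipy, OpenCV 4.12 (cv2) and the standard library are available. Lean on these libraries where they do the work, as an engineer would, in place of code of your own. Each camera call takes 0.05 s, during which the arm holds its last target. There are 200 camera calls.

TASK

Put the four microscope objectives away on the aluminium rack, standing upright and centred one on each ring mark, in order of height: the shortest on the mark next to the round steel end post, the tallest at the far end from it. They are delicate, so do not tip any of them over, and leave all four standing free.

Things in the scene. Friction and masses are not known exactly. Their poses are not given: they have to be found in the camera images.
- objective_a: loose microscope objective, the shortest of the four: an upright dark metal barrel 44 mm high and 34 mm in diameter, straight except that the top 10 mm are a bright cone narrowing to 22 mm; bright flange at the foot; 0.08 to 0.35 kg. Origin: centre of the underside, z up along the barrel (round, so yaw does not matter). It stands on the table at the start.
- objective_b: loose microscope objective, the second shortest of the four: an upright dark metal barrel 58 mm high and 30 mm in diameter, straight except that the top 10 mm are a bright cone narrowing to 18 mm; bright flange at the foot; 0.08 to 0.35 kg. Origin: centre of the underside, z up along the barrel (round, so yaw does not matter). It stands on the table at the start.
- objective_c: loose microscope objective, the second tallest of the four: an upright dark metal barrel 72 mm high and 38 mm in diameter, straight except that the top 10 mm are a bright cone narrowing to 26 mm; bright flange at the foot; 0.08 to 0.35 kg. Origin: centre of the underside, z up along the barrel (round, so yaw does not matter). It stands on the table at the start.
- objective_d: loose microscope objective, the tallest of the four: an upright dark metal barrel 86 mm high and 32 mm in diameter, straight except that the top 10 mm are a bright cone narrowing to 20 mm; bright flange at the foot; 0.08 to 0.35 kg. Origin: centre of the underside, z up along the barrel (round, so yaw does not matter). It stands on the table at the start.
- rack: fixed aluminium bar 340 mm long (its y), 64 mm wide (its x) and 12 mm high, flat on the table; origin at the centre of its underside. Its flat top, 12 mm above the table, carries four ring marks in a row along its length (65 mm from centre to centre, symmetrical about the middle), a round post at one end and a low black block (40 x 18 mm, 10 mm high) at the other; which end has the post changes.
- mark_1: one of the four identical black ring marks, 48 mm outside diameter, flush on the top of the rack; origin at the ring's centre on the rack's top face. The number says nothing of its place in the row.
- mark_2: one of the four identical black ring marks, 48 mm outside diameter, flush on the top of the rack; origin at the ring's centre on the rack's top face. The number says nothing of its place in the row.
- mark_3: one of the four identical black ring marks, 48 mm outside diameter, flush on the top of the rack; origin at the ring's centre on the rack's top face. The number says nothing of its place in the row.
- mark_4: one of the four identical black ring marks, 48 mm outside diameter, flush on the top of the rack; origin at the ring's centre on the rack's top face. The number says nothing of its place in the row.
- end_post: fixed bright steel round post, 18 mm in diameter and 35 mm high, on one end of the rack, in line with the marks; origin at the centre of its foot on the rack's top. The nearest mark's centre is 54.5 mm from it, the next 119.5, 184.5 and 249.5 mm.

How it is judged:
At the end, for the whole second after the job is handed in: Each objective stands upright (within about 6 degrees) on the rack's top, its centre within 12 mm of the centre of a ring mark, in order of height away from the steel end post: 44, 58, 72, 86 mm high at about 54.5, 119.5, 184.5 and 249.5 mm from the post; all released and at rest ((horizontal distance between objective_a and mark_1 below 0.012 m or horizontal distance between objective_a and mark_2 below 0.012 m or horizontal distance between objective_a and mark_3 below 0.012 m or horizontal distance between objective_a and mark_4 below 0.012 m) and horizontal distance between objective_a and end_post between 0.0345 and 0.0745 m and z of objective_a in the frame of rack between 0.009 and 0.015 m and angle between each of objective_a, objective_b, objective_c, objective_d's own z axis and vertical below 0.1 rad and linear speed of each of objective_a, objective_b, objective_c, objective_d below 0.02 m/s and angular speed of each of objective_a, objective_b, objective_c, objective_d below 0.2 rad/s and contact force between the fingers and objective_a below 0.05 N and (horizontal distance between objective_b and mark_1 below 0.012 m or horizontal distance between objective_b and mark_2 below 0.012 m or horizontal distance between objective_b and mark_3 below 0.012 m or horizontal distance between objective_b and mark_4 below 0.012 m) and horizontal distance between objective_b and end_post between 0.0995 and 0.1395 m and z of objective_b in the frame of rack between 0.009 and 0.015 m and contact force between the fingers and objective_b below 0.05 N and (horizontal distance between objective_c and mark_1 below 0.012 m or horizontal distance between objective_c and mark_2 below 0.012 m or horizontal distance between objective_c and mark_3 below 0.012 m or horizontal distance between objective_c and mark_4 below 0.012 m) and horizontal distance between objective_c and end_post between 0.1645 and 0.2045 m and z of objective_c in the frame of rack between 0.009 and 0.015 m and contact force between the fingers and objective_c below 0.05 N and (horizontal distance between objective_d and mark_1 below 0.012 m or horizontal distance between objective_d and mark_2 below 0.012 m or horizontal distance between objective_d and mark_3 below 0.012 m or horizontal distance between objective_d and mark_4 below 0.012 m) and horizontal distance between objective_d and end_post between 0.2295 and 0.2695 m and z of objective_d in the frame of rack between 0.009 and 0.015 m and contact force between the fingers and objective_d below 0.05 N); the robot touches nothing.
It fails at once if the objective 44 mm high is tipped over (leans more than about 45 degrees) (angle between objective_a's own z axis and vertical above 0.8 rad).
It fails at once if the objective 58 mm high is tipped over (leans more than about 45 degrees) (angle between objective_b's own z axis and vertical above 0.8 rad).
It fails at once if the objective 72 mm high is tipped over (leans more than about 45 degrees) (angle between objective_c's own z axis and vertical above 0.8 rad).
It fails at once if the objective 86 mm high is tipped over (leans more than about 45 degrees) (angle between objective_d's own z axis and vertical above 0.8 rad).
It also fails if it takes over 99 s, if anything falls off the work surface, if the arm or the gripper's body presses on something with over 40 N, if the wrist force passes 120 N, or if a joint passes its speed limit or range.

## Working session

There is one attempt and no reset: what is moved stays moved. The work goes in short steps, Python scripts to look and compute and a tool call to move; the robot and the scene stay as the last step left them, time stands still between calls to the robot, and variables do not carry over. Pictures are saved under pics/ and viewed, at most 14 in all, crops included, and the job is handed in when it is done.

```bash
ls; mkdir -p pics
```

Run:
```python
from station import robot
import cv2,numpy as np
for n in("scene","side"):
    cv2.imwrite(f"pics/{n}0.png",robot.snapshot(n)[:,:,::-1])
    print(n,robot.camera_params(n))
print(robot.camera_params("wrist"));print(robot.state(),robot.grip_point_offset)
```

```text
pics
station.py
scene {'K': array([[371.58798808,   0.        , 249.19936697],
       [  0.        , 371.58798808, 187.4679401 ],
       [  0.        ,   0.        ,   1.        ]]), 'position': array([ 0.81454774, -0.47932106,  0.47570625]), 'orientation': array([0.89725473, 0.2348247 , 0.4842374 ])}
side {'K': array([[416.50610992,   0.        , 262.1555965 ],
       [  0.        , 416.50610992, 194.51726318],
       [  0.        ,   0.        ,   1.        ]]), 'position': array([ 0.3145209 , -0.61843865,  0.5584118 ]), 'orientation': array([ 0.89684273, -0.14257184, -0.33293232])}
{'K': array([[334.75477579,   0.        , 247.82397928],
       [  0.        , 334.75477579, 197.96513688],
       [  0.        ,   0.        ,   1.        ]]), 'hand_eye': array([[ 3.34326276e-05,  9.52705518e-01,  3.03895040e-01,
         7.74432082e-02],
       [ 9.99999493e-01,  2.73996716e-04, -9.68988485e-04,
        -1.98167953e-05],
       [-1.00642692e-03,  3.03894918e-01, -9.52705026e-01,
        -1.42930132e-01],
       [ 0.00000000e+00,  0.00000000e+00,  0.00000000e+00,
         1.00000000e+00]])}
{'clock': 0.1, 'joint_pos': array([ 1.15940777e+00,  4.80777487e-01,  1.59682416e+00, -2.12263091e-05,
        1.06510690e+00, -4.65881482e-02]), 'joint_vel': array([ 0.0002507 , -0.00069823, -0.00109316, -0.00101658,  0.00087303,
        0.00200855]), 'effort': array([ 7.71889299e-04, -9.52249432e+01, -4.31047225e+01, -1.05156500e-04,
        5.08779689e-03,  3.91721505e-05]), 'eef_pos': array([0.23172281, 0.60688452, 0.23072619]), 'tool_rot': array([-5.69796348e-01, -3.08924841e+00,  1.71357349e-03]), 'ft_force': array([0.49831682, 0.46595514, 0.2838757 ]), 'wrist_torque': array([ 0.05362465, -0.01157509, -0.07253549]), 'gripper_force': 0.0, 'grip_width': 0.08535013241766133} 0.0187
```

View pics/scene0.png

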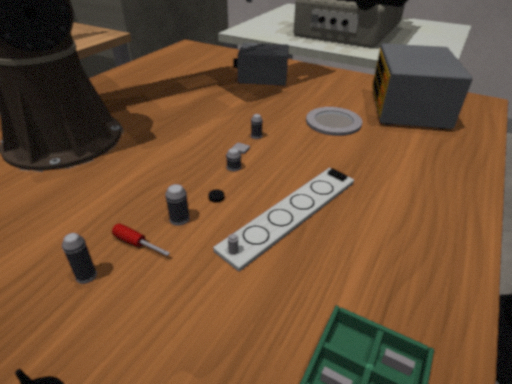

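View pics/side0.png

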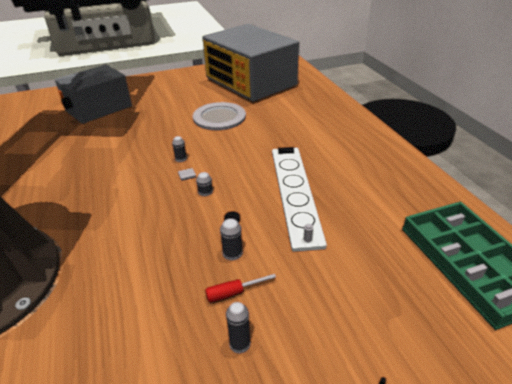

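The scene view shows d at (79,257), c at (178,203), a at (234,158), b at (257,126), and the post on the rack's near end at (233,243). The side view shows d (238,327), c (231,240), a (204,183), b (179,148) and the post at (308,233).

Create h.py:
```python
from station import robot
import cv2,numpy as np
from scipy.spatial.transform import Rotation as R
def cam(n):
    p=robot.camera_params(n)
    if n!="wrist": return p["K"],R.from_rotvec(p["orientation"]).as_matrix(),p["position"]
    s=robot.state(); T=R.from_rotvec(s["tool_rot"]).as_matrix(); H=p["hand_eye"]
    return p["K"],T@H[:3,:3],T@H[:3,3]+s["eef_pos"]
def ray(c,uv,z):
    K,Rm,t=c; q=np.linalg.solve(K,[uv[0],uv[1],1]); d=Rm@(q*[1,-1,-1])
    return (t+d*(z-t[2])/d[2])[:2]
def proj(c,P):
    K,Rm,t=c; q=Rm.T@(np.array(P)-t); q=K@(q*[1,-1,-1]); return q[:2]/q[2]
def blob(im,seed,r=30,smax=95):
    """centroid and box of the unsaturated blob at the seed"""
    hsv=cv2.cvtColor(im,cv2.COLOR_RGB2HSV); m=(hsv[:,:,1]<smax).astype(np.uint8)
    m=cv2.morphologyEx(m,cv2.MORPH_OPEN,np.ones((3,3)))
    u,v=map(int,seed); w=np.zeros_like(m); w[max(v-r,0):v+r,max(u-r,0):u+r]=1
    n,L,st,ce=cv2.connectedComponentsWithStats(m*w)
    k=L[v,u]; return (ce[k],st[k]) if k else (None,None)
def rings(im,lo,hi):
    """ellipse centres of dark rings within bright metal"""
    g=cv2.cvtColor(im,cv2.COLOR_RGB2GRAY); out=[]
    b=cv2.adaptiveThreshold(g,255,cv2.ADAPTIVE_THRESH_MEAN_C,cv2.THRESH_BINARY_INV,21,15)
    for c in cv2.findContours(b,cv2.RETR_CCOMP,cv2.CHAIN_APPROX_NONE)[0]:
        if len(c)>20:
            e=cv2.fitEllipse(c)
            if lo<e[1][1]<hi: out.append(e)
    return out
```

Run:
```python
from h import *
hs=dict(a=.044,b=.058,c=.072,d=.086)
sd=dict(scene=dict(d=(82,262),c=(178,208),a=(234,162),b=(257,128)),side=dict(d=(238,330),c=(231,243),a=(204,185),b=(179,150)))
pr=dict(scene=[(234,244),(256,235),(281,217),(302,202),(322,188)],side=[(308,233),(303,220),(298,200),(293,181),(289,164)])
for n in sd:
    im=robot.snapshot(n);c=cam(n)
    for k in "abcd":
        ce,st=blob(im,sd[n][k]); print(n,k,ce,st,ce is not None and ray(c,ce,hs[k]/2))
    for p in pr[n]: print("mark",p,ray(c,p,.012))
    for e in rings(im,18,45): print("ring",np.round(e[0],1),np.round(e[1],1),ray(c,e[0],.012))
```

```text
scene a [235.44162437 155.64974619] [226 143  23  28 394] [0.43585712 0.12330565]
scene b [256.17982456 125.93421053] [251 114  11  25 228] [0.41439928 0.25887637]
scene c [176.92984869 204.09078404] [166 184  23  41 727] [ 0.44067893 -0.08993814]
scene d [ 78.02786378 257.06604747] [ 62 233  34  50 969] [ 0.39501177 -0.27210019]
mark (234, 244) [ 0.57173601 -0.10381667]
mark (256, 235) [ 0.59384687 -0.06595732]
mark (281, 217) [ 0.61128059 -0.00135245]
mark (302, 202) [0.62770725 0.05863756]
mark (322, 188) [0.64532327 0.12078537]
ring [329.2 380.5] [ 4.9 18.2] [ 0.79302468 -0.24085721]
ring [379.9 379.7] [ 9.2 27.7] [ 0.8466     -0.20897817]
ring [396.6 364.3] [ 5.3 26.6] [ 0.86017043 -0.17906618]
ring [ 80.7 264.9] [12.1 18.9] [ 0.38230086 -0.26651231]
ring [255.7 234.7] [19.2 26.8] [ 0.59300029 -0.06551492]
ring [255.5 234.5] [16.9 23.4] [ 0.59252272 -0.06539092]
ring [279.7 217.3] [17.2 25.4] [ 0.609566   -0.00324562]
ring [279.9 216.9] [14.9 22.4] [ 0.60934068 -0.00205353]
ring [301.7 201.5] [15.3 24.3] [0.6265814  0.05983008]
ring [301.8 201.2] [13.7 21. ] [0.62630534 0.060809
[... 2120 characters left out ...]
 [14.4 22.1] [ 0.60695714 -0.00475467]
ring [297.5 198.9] [12.4 19.7] [ 0.60733051 -0.00428618]
ring [204.9 186.3] [16.6 18.3] [0.43690474 0.10897448]
ring [292.9 180.7] [12.9 20.7] [0.62377116 0.05797586]
ring [293.  180.5] [11.3 18.6] [0.62421086 0.05877214]
ring [288.8 164.3] [10.9 19. ] [0.64035959 0.12074919]
ring [285.8 149.5] [ 7.7 19.4] [0.65869698 0.18291417]
ring [179.8 151.5] [13.7 20.8] [0.41342206 0.26969517]
ring [127.8  98.7] [ 6.7 21.8] [0.32465697 0.62438984]
ring [219.8  75.4] [ 6.  35.3] [0.63182631 0.6921568 ]
ring [218.2  64.2] [ 5.6 34.9] [0.65340048 0.7912593 ]
ring [ 7.8 17.3] [ 5.4 32.4] [-0.12126694  1.76196749]
ring [101.4  14.6] [ 4.2 33. ] [0.30175429 1.62700253]
```

Add to h.py:
```python
def togo(x,y,z,yaw=None):
    s=robot.state(); T=R.from_rotvec(s["tool_rot"]).as_matrix()
    print("t",s["clock"],"togo",np.round(T.T@(np.array([x,y,z])-s["eef_pos"]),4),"xang",np.arctan2(T[1,0],T[0,0]),"zax",np.round(T[:,2],4))
```

```text
(no output)
```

drive_effector:
  plan:
    - [0,0,0,0,0,0.163,0.085]
    - [0,0,0,0,0,0.163,0.085]
    - [0,0,0,0,0,0.163,0.085]
    - [0,0,0,0,0,0.163,0.085]
    - [0,0,0,0,0,0.163,0.085]
    - [0,0,0,0,0,0.163,0.085]
    - [0,0,0,0,0,0.163,0.085]
    - [0,0,0,0,0,0.163,0.085]
    - [0,0,0,0,0,0.163,0.085]
    - [0,0,0,0,0,0,0.085]

```text
clock: 1.45
eef_pos: [0.2318, 0.6071, 0.2311]
tool_rot: [2.491, 1.914, -0.0]
ft_force: [0.3, -0.1, 0.3]
grip_width: 0.0851
gripper_force: 0.0
```

Run:
```python
from h import *
togo(.435,.107,.15)
c,s=cam("scene"),cam("side")
print("disc",ray(c,(216,196),0.005),ray(s,(232,216),0.005),"piece",ray(c,(242,149),.005),ray(s,(187,174),.005))
```

```text
t 1.45 togo [-0.431   0.325   0.0813] xang 1.3105594985385773 zax [-1.e-04 -3.e-04 -1.e+00]
disc [ 0.46661277 -0.00285212] [0.46570395 0.00087412] piece [0.41983223 0.17915171] [0.41128957 0.17905898]
```

drive_effector:
  plan:
    - [-0.0392,0.0295,0.0074,0,0,0,0.085]
    - [-0.0392,0.0295,0.0074,0,0,0,0.085]
    - [-0.0392,0.0295,0.0074,0,0,0,0.085]
    - [-0.0392,0.0295,0.0074,0,0,0,0.085]
    - [-0.0392,0.0295,0.0074,0,0,0,0.085]
    - [-0.0392,0.0295,0.0074,0,0,0,0.085]
    - [-0.0392,0.0295,0.0074,0,0,0,0.085]
    - [-0.0392,0.0295,0.0074,0,0,0,0.085]
    - [-0.0392,0.0295,0.0074,0,0,0,0.085]
    - [-0.0392,0.0295,0.0074,0,0,0,0.085]
    - [-0.0392,0.0295,0.0074,0,0,0,0.085]
    - [0,0,0,0,0,0,0.085]
    - [0,0,0,0,0,0,0.085]

```text
clock: 3.08
eef_pos: [0.434, 0.1069, 0.1499]
tool_rot: [-2.49, -1.915, 0.0]
ft_force: [0.3, -0.1, -0.8]
grip_width: 0.0851
gripper_force: 0.0
```

Run:
```python
from h import *
togo(.435,.107,.15)
c=cam("wrist");im=robot.snapshot("wrist");cv2.imwrite("pics/w1.png",im[:,:,::-1])
print(proj(c,(.435,.107,.022)),proj(c,(.435,.107,.044)))
```

```text
t 3.075 togo [ 0.0003  0.0009 -0.0001] xang 1.311435315209722 zax [-2.e-04  1.e-04 -1.e+00]
[248.51585979 188.13723613] [248.5709618  195.90494433]
```

View pics/w1.png

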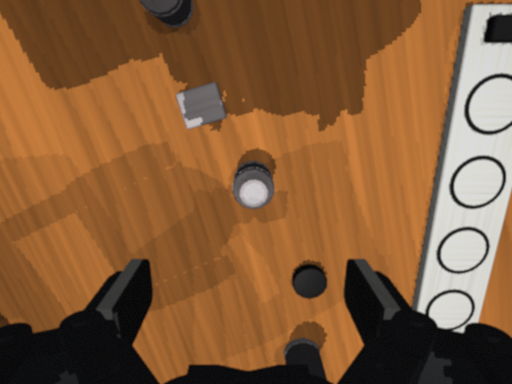

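The wrist view shows a with its bright top near (254,193), and the ring marks at (490,103), (478,182), (463,250) and (450,310).

Add to h.py:
```python
def top(im,c,h,seed,r=26,thr=150):
    """centre of the bright top disc, on the plane of the top"""
    g=cv2.cvtColor(im,cv2.COLOR_RGB2GRAY); m=(g>thr).astype(np.uint8)
    u,v=map(int,seed); w=np.zeros_like(m); cv2.circle(w,(u,v),r,1,-1)
    n,L,st,ce=cv2.connectedComponentsWithStats(m*w); k=1+np.argmax(st[1:,4])
    print("top px",ce[k],st[k],"xy",ray(c,ce[k],h)); return ce[k]
```

Run:
```python
from h import *
im=cv2.imread("pics/w1.png")[:,:,::-1].copy();c=cam("wrist")
for t in(130,160,190): p=top(im,c,.044,(254,193),thr=t)
for e in rings(im,35,75):
    if e[0][0]>420: print(np.round(e[0],1),np.round(e[1],1),ray(c,e[0],.012))
p=ray(c,p,.044); print(p); togo(*p,.009)
```

```text
top px [253.18046358 192.69536424] [239 180  29  27 604] xy [0.43900488 0.10907144]
top px [253.1532567 192.3467433] [240 180  27  25 522] xy [0.43905542 0.10935027]
top px [253.24107143 192.53571429] [242 183  23  20 336] xy [0.43908286 0.10918464]
[449.8 310.5] [35.1 44. ] [ 0.59404882 -0.06732073]
[462.5 249.9] [44.2 55. ] [ 0.61061947 -0.003485  ]
[462.8 250.1] [37.9 47.6] [ 0.61085922 -0.00378576]
[477.4 181.7] [49.  60.2] [0.62750395 0.05950519]
[477.6 182. ] [42.2 52.4] [0.62773343 0.0591693 ]
[494.  103.8] [51.  63.3] [0.64413682 0.12241777]
[0.43908286 0.10918464]
t 3.125 togo [0.003  0.0046 0.141 ] xang 1.3120115949724316 zax [-1.e-04  1.e-04 -1.e+00]
```

drive_effector:
  plan:
    - [0.003,0.0045,0.04,0,0,0,0.085]
    - [0,0,0.04,0,0,0,0.085]
    - [0,0,0.04,0,0,0,0.085]
    - [0,0,0.02,0,0,0,0.085]
    - [0,0,0,0,0,0,0.085]
    - [0,0,0,0,0,0,0.05]
    - [0,0,0,0,0,0,0.05]
    - [0,0,0,0,0,0,0.05]
    - [0,0,0,0,0,0,0.02]
    - [0,0,0,0,0,0,0.02]
    - [0,0,0,0,0,0,0.02]
    - [0,0,0,0,0,0,0.02]
  grip_force: 25

```text
clock: 4.62
eef_pos: [0.4395, 0.1086, 0.0104]
tool_rot: [2.492, 1.913, 0.001]
ft_force: [-0.8, 1.1, 11.2]
grip_width: 0.0334
gripper_force: 23.8
```

drive_effector:
  plan:
    - [0,0,-0.01,0,0,0,0.02]
    - [0,0,-0.02,0,0,0,0.02]
    - [0,0,-0.03,0,0,0,0.02]
    - [0,0,-0.03,0,0,0,0.02]
    - [0,0,0,0,0,0,0.02]
    - [0,0,0,0,0,0,0.02]

```text
clock: 5.38
eef_pos: [0.4391, 0.1086, 0.0998]
tool_rot: [2.492, 1.913, 0.0]
ft_force: [0.1, 0.9, -1.8]
grip_width: 0.033
gripper_force: 25.7
```

Run:
```python
from h import *
im=robot.snapshot("wrist");cv2.imwrite("pics/w2.png",im[:,:,::-1])
togo(.593,-.067,.100)
```

```text
t 5.425 togo [-0.1297  0.1943 -0.0007] xang 1.309709393435857 zax [-8.e-04 -2.e-04 -1.e+00]
```

View pics/w2.png

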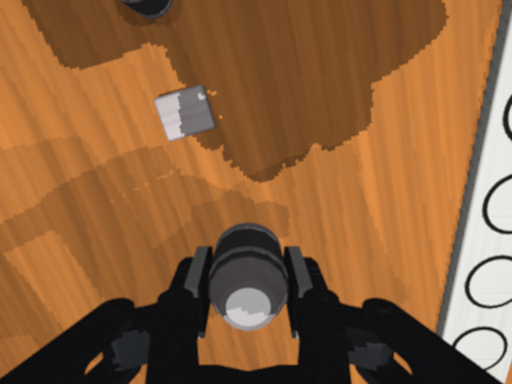

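Objective a is held between the pads, its top at (248,307). Next I check its offset from the tool axis.

Run:
```python
from h import *
im=cv2.imread("pics/w2.png")[:,:,::-1].copy();c=cam("wrist");s=robot.state()
p=top(im,c,.1334,(248,305),r=30,thr=130); T=R.from_rotvec(s["tool_rot"]).as_matrix()
d=np.append(ray(c,p,.1334),0)-s["eef_pos"]; print((T.T@d)[:2])
```

```text
top px [248.14302885 310.17908654] [ 223  288   51   45 1664] xy [0.43875309 0.10654649]
[-0.00185656  0.00056917]
```

drive_effector:
  plan:
    - [-0.026,0.0389,0,0,0,0,0.02]
    - [-0.026,0.0389,0,0,0,0,0.02]
    - [-0.026,0.0389,0,0,0,0,0.02]
    - [-0.026,0.0389,0,0,0,0,0.02]
    - [-0.026,0.0389,0,0,0,0,0.02]
    - [0,0,0,0,0,0,0.02]
    - [0,0,0,0,0,0,0.02]

```text
clock: 6.3
eef_pos: [0.5924, -0.067, 0.0985]
tool_rot: [-2.491, -1.912, 0.003]
ft_force: [-0.2, 0.5, -1.5]
grip_width: 0.0331
gripper_force: 25.7
```

Run:
```python
from h import *
togo(.593,-.067,.0235)
```

```text
t 6.3 togo [0.0002 0.0008 0.075 ] xang 1.3092328448569237 zax [-2.7e-03  5.0e-04 -1.0e+00]
```

drive_effector:
  plan:
    - [0.0015,0,0.03,0,0,0,0.02]
    - [0,0,0.03,0,0,0,0.02]
    - [0,0,0.01,0,0,0,0.02]
    - [0,0,0.003,0,0,0,0.02]
    - [0,0,0.002,0,0,0,0.02]
    - [0,0,0,0,0,0,0.02]
    - [0,0,0,0,0,0,0.02]

```text
clock: 7.18
eef_pos: [0.5943, -0.0658, 0.0255]
tool_rot: [2.491, 1.913, 0.001]
ft_force: [-0.1, 0.0, -2.0]
grip_width: 0.0332
gripper_force: 25.7
```

drive_effector:
  plan:
    - [0,0,0.0015,0,0,0,0.02]
    - [0,0,0.001,0,0,0,0.02]
    - [0,0,0,0,0,0,0.02]

```text
clock: 7.55
eef_pos: [0.594, -0.0657, 0.0225]
tool_rot: [2.492, 1.913, 0.0]
ft_force: [-0.1, -0.7, 2.0]
grip_width: 0.0333
gripper_force: 26.1
```

drive_effector:
  plan:
    - [0,0,0.001,0,0,0,0.02]
    - [0,0,0,0,0,0,0.02]
    - [0,0,0,0,0,0,0.02]

```text
clock: 7.92
eef_pos: [0.5941, -0.0658, 0.0224]
tool_rot: [2.491, 1.913, 0.0]
ft_force: [-5.6, -0.5, 18.7]
grip_width: 0.0331
gripper_force: 27.8
```

Seated. Next I release, rise and move above b.

drive_effector:
  plan:
    - [0,0,-0.001,0,0,0,0.04]
    - [0,0,0,0,0,0,0.06]
    - [0,0,0,0,0,0,0.085]
    - [0,0,0,0,0,0,0.085]
    - [0,0,0,0,0,0,0.085]
    - [0,0,-0.02,0,0,0,0.085]
    - [0,0,-0.05,0,0,0,0.085]
    - [0,0,-0.06,0,0,0,0.085]
    - [0,0,0,0,0,0,0.085]
    - [0,0,0,0,0,0,0.085]

```text
clock: 9.18
eef_pos: [0.5938, -0.0656, 0.1524]
tool_rot: [2.492, 1.913, 0.0]
ft_force: [-0.3, -0.1, -0.7]
grip_width: 0.0845
gripper_force: 0.0
```

Run:
```python
from h import *
im=robot.snapshot("wrist");c=cam("wrist");cv2.imwrite("pics/w3.png",im[:,:,::-1])
q=proj(c,(.593,-.067,.056));print(q);top(im,c,.056,q)
togo(.4125,.257,.165)
```

```text
[247.58752588 202.21821723]
top px [245.96859504 215.4       ] [221 197  53  31 605] xy [ 0.58908485 -0.07688276]
t 9.225 togo [ 0.265  -0.2579 -0.0131] xang 1.3098230200166645 zax [-1.3e-03  2.0e-04 -1.0e+00]
```

View pics/w3.png

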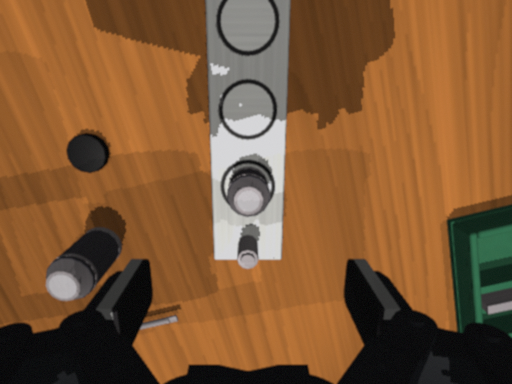

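a stands upright on its ring, top at (248,199) and ring centre about (248,186), as projected. On to b.

drive_effector:
  plan:
    - [0.0331,-0.0323,-0.0016,0,0,0,0.085]
    - [0.0331,-0.0323,-0.0016,0,0,0,0.085]
    - [0.0331,-0.0323,-0.0016,0,0,0,0.085]
    - [0.0331,-0.0323,-0.0016,0,0,0,0.085]
    - [0.0331,-0.0323,-0.0016,0,0,0,0.085]
    - [0.0331,-0.0323,-0.0016,0,0,0,0.085]
    - [0.0331,-0.0323,-0.0016,0,0,0,0.085]
    - [0.0331,-0.0323,-0.0016,0,0,0,0.085]
    - [0,0,0,0,0,0,0.085]
    - [0,0,0,0,0,0,0.085]

```text
clock: 10.48
eef_pos: [0.4121, 0.2565, 0.1642]
tool_rot: [-2.491, -1.915, 0.003]
ft_force: [-0.2, 0.1, 0.1]
grip_width: 0.085
gripper_force: 0.0
```

Run:
```python
from h import *
im=robot.snapshot("wrist");c=cam("wrist");cv2.imwrite("pics/w4.png",im[:,:,::-1])
q=proj(c,(.4125,.257,.058));print(q)
for t in (110,150,180):p=top(im,c,.058,q,thr=t)
print(ray(c,(246,204),.012));p=ray(c,p,.058);togo(*p,.016)
```

```text
[247.16715908 194.97394642]
top px [250.4043956  193.33186813] [238 182  25  24 455] xy [0.41527969 0.2576423 ]
top px [250.44266667 193.05866667] [239 183  23  21 375] xy [0.41536528 0.25784933]
top px [250.48648649 192.38851351] [240 184  22  18 296] xy [0.41553743 0.25836675]
[0.40537634 0.23507442]
t 10.525 togo [0.0031 0.0025 0.1484] xang 1.3097059009522047 zax [-1.3e-03 -9.0e-04 -1.0e+00]
```

View pics/w4.png

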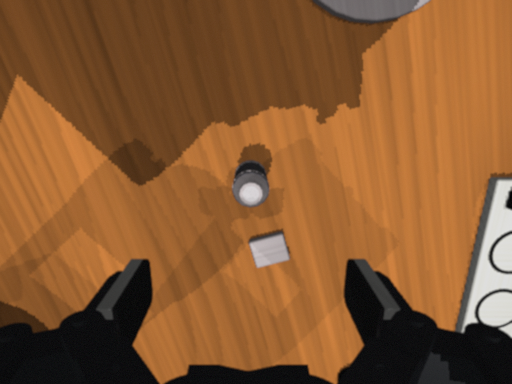

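b's top is at (250,193), with the loose metal piece clear of the finger lines at (268,249).

drive_effector:
  plan:
    - [0.0015,0.0025,0.04,0,0,0,0.085]
    - [0,0,0.04,0,0,0,0.085]
    - [0,0,0.04,0,0,0,0.085]
    - [0,0,0.026,0,0,0,0.085]
    - [0,0,0,0,0,0,0.085]
    - [0,0,0,0,0,0,0.05]
    - [0,0,0,0,0,0,0.05]
    - [0,0,0,0,0,0,0.05]
    - [0,0,0,0,0,0,0.02]
    - [0,0,0,0,0,0,0.02]
    - [0,0,0,0,0,0,0.02]
    - [0,0,0,0,0,0,0.02]
  grip_force: 25

```text
clock: 12.02
eef_pos: [0.4156, 0.2578, 0.0197]
tool_rot: [2.491, 1.914, 0.001]
ft_force: [-1.1, -1.1, 10.1]
grip_width: 0.0295
gripper_force: 23.9
```

drive_effector:
  plan:
    - [0,0,-0.01,0,0,0,0.02]
    - [0,0,-0.02,0,0,0,0.02]
    - [0,0,-0.03,0,0,0,0.02]
    - [0,0,-0.03,0,0,0,0.02]
    - [0,0,-0.01,0,0,0,0.02]
    - [0,0,0,0,0,0,0.02]

```text
clock: 12.78
eef_pos: [0.4157, 0.2577, 0.1197]
tool_rot: [2.491, 1.913, 0.002]
ft_force: [0.3, -1.1, -1.8]
grip_width: 0.0294
gripper_force: 25.2
```

Run:
```python
from h import *
togo(.6096,-.0036,.118)
im=robot.snapshot("wrist");c=cam("wrist");s=robot.state();z=.158
q=proj(c,np.append(s["eef_pos"][:2],z));p=top(im,c,z,q,thr=130);T=R.from_rotvec(s["tool_rot"]).as_matrix()
print(q,(T.T@(np.append(ray(c,p,z),0)-s["eef_pos"]))[:2])
```

```text
t 12.775 togo [-0.2025  0.2547  0.0017] xang 1.3098824736154429 zax [ 1.1e-03  6.0e-04 -1.0e+00]
top px [246.7316209  318.37998229] [ 226  299   40   40 1129] xy [0.41479124 0.25585248]
[246.8743545 314.3540906] [-1.74159622e-03 -4.99322582e-05]
```

drive_effector:
  plan:
    - [-0.0287,0.0364,0,0,0,0,0.02]
    - [-0.0287,0.0364,0,0,0,0,0.02]
    - [-0.0287,0.0364,0,0,0,0,0.02]
    - [-0.0287,0.0364,0,0,0,0,0.02]
    - [-0.0287,0.0364,0,0,0,0,0.02]
    - [-0.0287,0.0364,0,0,0,0,0.02]
    - [-0.0287,0.0364,0,0,0,0,0.02]
    - [0,0,0,0,0,0,0.02]
    - [0,0,0.03,0,0,0,0.02]
    - [0,0,0.03,0,0,0,0.02]
    - [0,0,0,0,0,0,0.02]
    - [0,0,0,0,0,0,0.02]

```text
clock: 14.32
eef_pos: [0.6097, -0.0019, 0.0594]
tool_rot: [-2.491, -1.914, 0.001]
ft_force: [0.0, 0.1, -0.6]
grip_width: 0.029
gripper_force: 25.3
```

Run:
```python
from h import *
togo(.6096,-.0036,.0317)
```

```text
t 14.325 togo [-0.0017  0.0004  0.0277] xang 1.3101756804215254 zax [-5.e-04  1.e-04 -1.e+00]
```

drive_effector:
  plan:
    - [0,0,0.016,0,0,0,0.02]
    - [0,0,0.007,0,0,0,0.02]
    - [0,0,0.003,0,0,0,0.02]
    - [0,0,0.0015,0,0,0,0.02]
    - [0,0,0,0,0,0,0.02]
    - [0,0,0,0,0,0,0.02]

```text
clock: 15.08
eef_pos: [0.61, -0.0023, 0.0319]
tool_rot: [2.491, 1.913, 0.0]
ft_force: [0.8, -0.4, -2.3]
grip_width: 0.0292
gripper_force: 25.5
```

drive_effector:
  plan:
    - [0,0,0.001,0,0,0,0.02]
    - [0,0,0,0,0,0,0.02]
    - [0,0,0,0,0,0,0.02]

```text
clock: 15.45
eef_pos: [0.6101, -0.0022, 0.0317]
tool_rot: [2.491, 1.913, 0.001]
ft_force: [-3.7, 1.0, 15.9]
grip_width: 0.0289
gripper_force: 27.0
```

Seated; release, rise, then to c, seen from above at TCP z about 0.18.

drive_effector:
  plan:
    - [0,0,-0.001,0,0,0,0.04]
    - [0,0,0,0,0,0,0.06]
    - [0,0,0,0,0,0,0.085]
    - [0,0,0,0,0,0,0.085]
    - [0,0,0,0,0,0,0.085]
    - [0,0,-0.03,0,0,0,0.085]
    - [0,0,-0.06,0,0,0,0.085]
    - [0,0,-0.06,0,0,0,0.085]
    - [0,0,0,0,0,0,0.085]
    - [0,0,0,0,0,0,0.085]

```text
clock: 16.7
eef_pos: [0.6095, -0.0022, 0.1816]
tool_rot: [2.492, 1.913, 0.0]
ft_force: [0.1, 0.0, 0.9]
grip_width: 0.0852
gripper_force: 0.0
```

Run:
```python
from h import *
im=robot.snapshot("wrist");c=cam("wrist");cv2.imwrite("pics/w5.png",im[:,:,::-1])
q=proj(c,(.6096,-.0036,.07));print(q)
togo(.44,-.0885,.18)
```

```text
[248.66031423 195.91617612]
t 16.75 togo [-0.127  -0.1411  0.001 ] xang 1.3097864698212862 zax [-1.5e-03  1.0e-04 -1.0e+00]
```

View pics/w5.png

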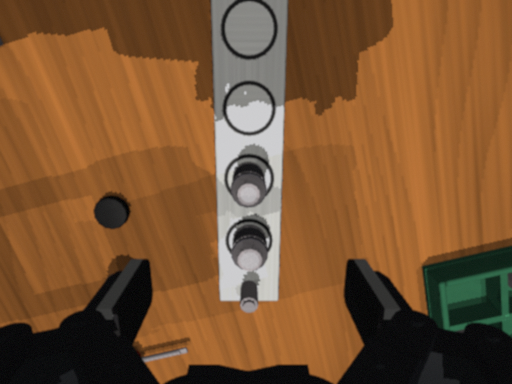

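a (top at 248,258) and b (top at 248,193) both stand inside their rings. Now to c.

drive_effector:
  plan:
    - [-0.0318,-0.0353,0,0,0,0,0.085]
    - [-0.0318,-0.0353,0,0,0,0,0.085]
    - [-0.0318,-0.0353,0,0,0,0,0.085]
    - [-0.0318,-0.0353,0,0,0,0,0.085]
    - [0,0,0,0,0,0,0.085]
    - [0,0,0,0,0,0,0.085]

```text
clock: 17.5
eef_pos: [0.4405, -0.0887, 0.1811]
tool_rot: [-2.492, -1.912, 0.001]
ft_force: [-0.4, 0.7, 0.6]
grip_width: 0.0847
gripper_force: 0.0
```

Run:
```python
from h import *
im=robot.snapshot("wrist");c=cam("wrist");cv2.imwrite("pics/w6.png",im[:,:,::-1])
q=proj(c,(.44,-.0885,.072));print(q)
for t in (130,150,180):p=top(im,c,.072,q,thr=t)
p=ray(c,p,.072);togo(*p,.030)
```

```text
[246.17773505 195.31437097]
top px [248.80024661 197.00986436] [233 182  33  31 811] xy [ 0.44163684 -0.09038682]
top px [248.68308921 196.73235686] [233 182  32  31 751] xy [ 0.44160654 -0.0901411 ]
top px [248.67384106 196.22847682] [234 183  30  27 604] xy [ 0.44170665 -0.08973666]
t 17.55 togo [-0.001   0.0011  0.1512] xang 1.3098101941627407 zax [-6.e-04  2.e-04 -1.e+00]
```

View pics/w6.png

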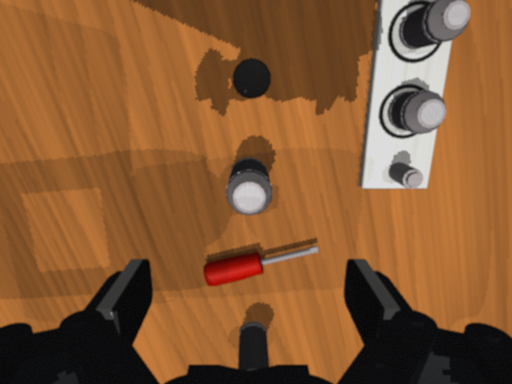

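c's top is at (249,197), clear of the screwdriver (233,268) and the disc (252,78).

drive_effector:
  plan:
    - [-0.0025,0.001,0.04,0,0,0,0.085]
    - [0,0,0.04,0,0,0,0.085]
    - [0,0,0.04,0,0,0,0.085]
    - [0,0,0.031,0,0,0,0.085]
    - [0,0,0,0,0,0,0.085]
    - [0,0,0,0,0,0,0.05]
    - [0,0,0,0,0,0,0.05]
    - [0,0,0,0,0,0,0.05]
    - [0,0,0,0,0,0,0.02]
    - [0,0,0,0,0,0,0.02]
    - [0,0,0,0,0,0,0.02]
    - [0,0,0,0,0,0,0.02]
  grip_force: 25

```text
clock: 19.05
eef_pos: [0.4412, -0.0915, 0.0313]
tool_rot: [2.491, 1.913, 0.001]
ft_force: [-1.2, 0.7, 12.5]
grip_width: 0.0371
gripper_force: 26.9
```

drive_effector:
  plan:
    - [0,0,-0.01,0,0,0,0.02]
    - [0,0,-0.02,0,0,0,0.02]
    - [0,0,-0.03,0,0,0,0.02]
    - [0,0,-0.04,0,0,0,0.02]
    - [0,0,-0.02,0,0,0,0.02]
    - [0,0,0,0,0,0,0.02]

```text
clock: 19.8
eef_pos: [0.4417, -0.0916, 0.1522]
tool_rot: [2.49, 1.912, 0.003]
ft_force: [0.7, -0.6, -4.2]
grip_width: 0.0375
gripper_force: 26.3
```

Run:
```python
from h import *
togo(.6265,.0593,.15)
im=robot.snapshot("wrist");c=cam("wrist");s=robot.state();z=.192
q=proj(c,np.append(s["eef_pos"][:2],z));p=top(im,c,z,q,r=34,thr=130);T=R.from_rotvec(s["tool_rot"]).as_matrix()
print(q,(T.T@(np.append(ray(c,p,z),0)-s["eef_pos"]))[:2])
```

```text
t 19.8 togo [0.1935 0.1396 0.0027] xang 1.3097463011017487 zax [ 3.1e-03 -9.0e-04 -1.0e+00]
top px [247.75939558 319.3366912 ] [ 216  292   62   54 2581] xy [ 0.44108753 -0.0922243 ]
[247.02476041 317.52761621] [-7.74434582e-04  5.12058770e-05]
```

drive_effector:
  plan:
    - [0.0389,0.0279,0,0,0,0,0.02]
    - [0.0389,0.0279,0,0,0,0,0.02]
    - [0.0389,0.0279,0,0,0,0,0.02]
    - [0.0389,0.0279,0,0,0,0,0.02]
    - [0.0389,0.0279,0,0,0,0,0.02]
    - [0,0,0,0,0,0,0.02]
    - [0,0,0.03,0,0,0,0.02]
    - [0,0,0.04,0,0,0,0.02]
    - [0,0,0.01,0,0,0,0.02]
    - [0,0,0,0,0,0,0.02]
    - [0,0,0,0,0,0,0.02]

```text
clock: 21.22
eef_pos: [0.6265, 0.0605, 0.0719]
tool_rot: [2.491, 1.913, 0.002]
ft_force: [0.5, -0.0, -3.1]
grip_width: 0.0376
gripper_force: 26.3
```

Run:
```python
from h import *
togo(.6265,.0593,.0433)
```

```text
t 21.225 togo [-0.0011  0.0002  0.0286] xang 1.3096288309995983 zax [ 1.4e-03  1.0e-04 -1.0e+00]
```

drive_effector:
  plan:
    - [0,0,0.016,0,0,0,0.02]
    - [0,0,0.008,0,0,0,0.02]
    - [0,0,0.003,0,0,0,0.02]
    - [0,0,0.001,0,0,0,0.02]
    - [0,0,0,0,0,0,0.02]
    - [0,0,0,0,0,0,0.02]

```text
clock: 21.98
eef_pos: [0.6251, 0.0606, 0.0433]
tool_rot: [-2.491, -1.913, 0.001]
ft_force: [-8.0, -0.8, 12.6]
grip_width: 0.0371
gripper_force: 27.6
```

drive_effector:
  plan:
    - [0,0,0.001,0,0,0,0.02]
    - [0,0,0,0,0,0,0.02]
    - [0,0,0,0,0,0,0.02]

```text
clock: 22.35
eef_pos: [0.6252, 0.0607, 0.0432]
tool_rot: [-2.491, -1.913, 0.001]
ft_force: [-12.8, -0.9, 28.4]
grip_width: 0.0376
gripper_force: 29.1
```

drive_effector:
  plan:
    - [0,0,-0.0015,0,0,0,0.02]
    - [0,0,0,0,0,0,0.04]
    - [0,0,0,0,0,0,0.06]
    - [0,0,0,0,0,0,0.085]
    - [0,0,0,0,0,0,0.085]
    - [0,0,0,0,0,0,0.085]
    - [0,0,-0.04,0,0,0,0.085]
    - [0,0,-0.06,0,0,0,0.085]
    - [0,0,-0.05,0,0,0,0.085]
    - [0,0,0,0,0,0,0.085]
    - [0,0,0,0,0,0,0.085]

```text
clock: 23.72
eef_pos: [0.6254, 0.0606, 0.1928]
tool_rot: [-2.491, -1.913, 0.001]
ft_force: [-0.6, 0.2, 0.5]
grip_width: 0.085
gripper_force: 0.0
```

Run:
```python
from h import *
im=robot.snapshot("wrist");c=cam("wrist");cv2.imwrite("pics/w7.png",im[:,:,::-1])
q=proj(c,(.6265,.0593,.084));print(q)
togo(.3945,-.2735,.195)
```

```text
[249.70450981 196.40521743]
t 23.775 togo [-0.3822 -0.1366 -0.0025] xang 1.309748782615919 zax [-1.7e-03 -1.0e-04 -1.0e+00]
```

View pics/w7.png

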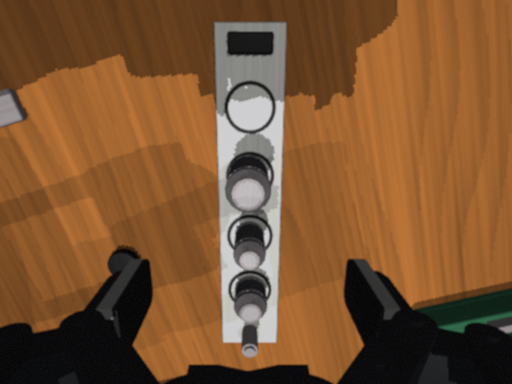

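c (top at 248,193) stands in its ring beside b and a, and the last ring is at (250,106). Now to d.

drive_effector:
  plan:
    - [-0.0478,-0.0171,0,0,0,0,0.085]
    - [-0.0478,-0.0171,0,0,0,0,0.085]
    - [-0.0478,-0.0171,0,0,0,0,0.085]
    - [-0.0478,-0.0171,0,0,0,0,0.085]
    - [-0.0478,-0.0171,0,0,0,0,0.085]
    - [-0.0478,-0.0171,0,0,0,0,0.085]
    - [-0.0478,-0.0171,0,0,0,0,0.085]
    - [-0.0478,-0.0171,0,0,0,0,0.085]
    - [0,0,0,0,0,0,0.085]
    - [0,0,0,0,0,0,0.085]

```text
clock: 25.02
eef_pos: [0.3946, -0.2732, 0.1923]
tool_rot: [-2.491, -1.911, 0.0]
ft_force: [0.1, 0.4, -0.2]
grip_width: 0.085
gripper_force: 0.0
```

Run:
```python
from h import *
im=robot.snapshot("wrist");c=cam("wrist");cv2.imwrite("pics/w8.png",im[:,:,::-1])
q=proj(c,(.3945,-.2735,.086));print(q)
for t in (130,150,180):p=top(im,c,.086,q,thr=t)
p=ray(c,p,.086);togo(*p,.042)
```

```text
[247.2097085  197.15219151]
top px [250.64457831 195.4437751 ] [238 184  26  24 498] xy [ 0.39744885 -0.27284084]
top px [250.58043478 195.2       ] [239 184  25  24 460] xy [ 0.39745133 -0.27263568]
top px [250.5401662  194.58725762] [240 185  23  21 361] xy [ 0.39754863 -0.27214469]
t 25.075 togo [0.0012 0.0026 0.1504] xang 1.309921622111576 zax [-0.0012  0.0011 -1.    ]
```

View pics/w8.png

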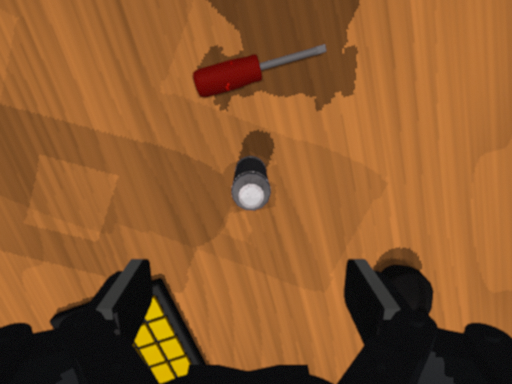

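d's top is at (250,195). The black object (405,290) and keypad (155,340) are about 150 mm away from the finger lines, so they don't get in the way.

drive_effector:
  plan:
    - [0,0.0025,0.04,0,0,0,0.085]
    - [0,0,0.04,0,0,0,0.085]
    - [0,0,0.04,0,0,0,0.085]
    - [0,0,0.03,0,0,0,0.085]
    - [0,0,0,0,0,0,0.085]
    - [0,0,0,0,0,0,0.05]
    - [0,0,0,0,0,0,0.05]
    - [0,0,0,0,0,0,0.05]
    - [0,0,0,0,0,0,0.02]
    - [0,0,0,0,0,0,0.02]
    - [0,0,0,0,0,0,0.02]
    - [0,0,0,0,0,0,0.02]
  grip_force: 25

```text
clock: 26.58
eef_pos: [0.3975, -0.2744, 0.0437]
tool_rot: [2.491, 1.913, 0.0]
ft_force: [-1.1, 0.8, 9.6]
grip_width: 0.0317
gripper_force: 26.5
```

drive_effector:
  plan:
    - [0,0,-0.01,0,0,0,0.02]
    - [0,0,-0.02,0,0,0,0.02]
    - [0,0,-0.04,0,0,0,0.02]
    - [0,0,-0.05,0,0,0,0.02]
    - [0,0,-0.01,0,0,0,0.02]
    - [0,0,0,0,0,0,0.02]

```text
clock: 27.32
eef_pos: [0.3975, -0.2744, 0.1737]
tool_rot: [2.491, 1.913, 0.001]
ft_force: [-0.6, 0.4, -2.5]
grip_width: 0.0314
gripper_force: 25.7
```

Run:
```python
from h import *
togo(.643,.1222,.172)
im=robot.snapshot("wrist");c=cam("wrist");s=robot.state();z=.216
q=proj(c,np.append(s["eef_pos"][:2],z));p=top(im,c,z,q,r=34,thr=130);T=R.from_rotvec(s["tool_rot"]).as_matrix()
print(q,(T.T@(np.append(ray(c,p,z),0)-s["eef_pos"]))[:2])
```

```text
t 27.325 togo [0.4465 0.1348 0.0016] xang 1.3097442940948454 zax [ 1.1e-03 -9.0e-04 -1.0e+00]
top px [246.01357466 329.04072398] [ 212  302   68   54 2210] xy [ 0.39598764 -0.27684694]
[246.79893382 321.84787657] [-0.00308394 -0.00021235]
```

drive_effector:
  plan:
    - [0.0498,0.015,0,0,0,0,0.02]
    - [0.0498,0.015,0,0,0,0,0.02]
    - [0.0498,0.015,0,0,0,0,0.02]
    - [0.0498,0.015,0,0,0,0,0.02]
    - [0.0498,0.015,0,0,0,0,0.02]
    - [0.0498,0.015,0,0,0,0,0.02]
    - [0.0498,0.015,0,0,0,0,0.02]
    - [0.0498,0.015,0,0,0,0,0.02]
    - [0.0498,0.015,0,0,0,0,0.02]
    - [0,0,0,0,0,0,0.02]
    - [0,0,0.03,0,0,0,0.02]
    - [0,0,0.04,0,0,0,0.02]
    - [0,0,0.02,0,0,0,0.02]
    - [0,0,0,0,0,0,0.02]
    - [0,0,0,0,0,0,0.02]

```text
clock: 29.25
eef_pos: [0.6441, 0.1238, 0.0841]
tool_rot: [2.491, 1.913, 0.001]
ft_force: [-0.9, 0.3, -0.3]
grip_width: 0.0312
gripper_force: 25.7
```

Run:
```python
from h import *
togo(.643,.1222,.0557)
```

```text
t 29.25 togo [-0.0019 -0.0007  0.0284] xang 1.3095690396123523 zax [ 1.e-03  1.e-04 -1.e+00]
```

drive_effector:
  plan:
    - [0,0,0.016,0,0,0,0.02]
    - [0,0,0.008,0,0,0,0.02]
    - [0,0,0.003,0,0,0,0.02]
    - [0,0,0.001,0,0,0,0.02]
    - [0,0,0,0,0,0,0.02]
    - [0,0,0,0,0,0,0.02]

```text
clock: 30.0
eef_pos: [0.6432, 0.124, 0.0558]
tool_rot: [-2.491, -1.913, 0.001]
ft_force: [-4.8, -0.5, 8.4]
grip_width: 0.0311
gripper_force: 27.2
```

drive_effector:
  plan:
    - [0,0,0.0005,0,0,0,0.02]
    - [0,0,0,0,0,0,0.02]
    - [0,0,0,0,0,0,0.02]

```text
clock: 30.38
eef_pos: [0.6432, 0.124, 0.0557]
tool_rot: [-2.491, -1.913, 0.0]
ft_force: [-7.1, 0.9, 14.9]
grip_width: 0.0308
gripper_force: 27.8
```

drive_effector:
  plan:
    - [0,0,-0.001,0,0,0,0.02]
    - [0,0,0,0,0,0,0.04]
    - [0,0,0,0,0,0,0.06]
    - [0,0,0,0,0,0,0.085]
    - [0,0,0,0,0,0,0.085]
    - [0,0,0,0,0,0,0.085]
    - [0,0,-0.04,0,0,0,0.085]
    - [0,0,-0.06,0,0,0,0.085]
    - [0,0,-0.06,0,0,0,0.085]
    - [0,0,0,0,0,0,0.085]
    - [0,0,0,0,0,0,0.085]

```text
clock: 31.75
eef_pos: [0.6433, 0.1239, 0.2157]
tool_rot: [2.492, 1.913, 0.0]
ft_force: [-1.0, 0.1, -0.2]
grip_width: 0.0852
gripper_force: 0.0
```

Run:
```python
from h import *
im=robot.snapshot("wrist");b=robot.snapshot("scene")
cv2.imwrite("pics/f.png",np.vstack([cv2.resize(im[60:360,150:350],(400,600))])[:,:,::-1])
cv2.imwrite("pics/g.png",cv2.resize(b[100:290,180:400],(660,570))[:,:,::-1])
c=cam("wrist")
for n,h,x,y in(("a",.056,.593,-.067),("b",.07,.6096,-.0036),("c",.084,.6265,.0593),("d",.098,.643,.1222)):
    q=proj(c,(x,y,h)); print(n,x,y,"px",q,"crop",(q-[150,60])*2); top(im,c,h,q,r=18,thr=160)
```

```text
a 0.593 -0.067 px [248.83625726 352.03285332] crop [197.67251453 584.06570664]
top px [247.42386831 354.40946502] [230 341  37  28 486] xy [ 0.59065056 -0.06973322]
b 0.6096 -0.0036 px [248.59451588 309.4658514 ] crop [197.18903175 498.93170281]
top px [247.88405797 307.45652174] [241 302  14  12 138] xy [ 0.60952009 -0.00112403]
c 0.6265 0.0593 px [248.76063729 257.99513428] crop [197.52127458 395.99026857]
top px [246.3875502  255.97791165] [233 245  27  23 498] xy [0.62494394 0.06182145]
d 0.643 0.1222 px [248.49006595 194.07161738] crop [196.98013189 268.14323476]
top px [246.76944444 189.93055556] [236 180  23  21 360] xy [0.64255801 0.12593324]
```

View pics/f.png

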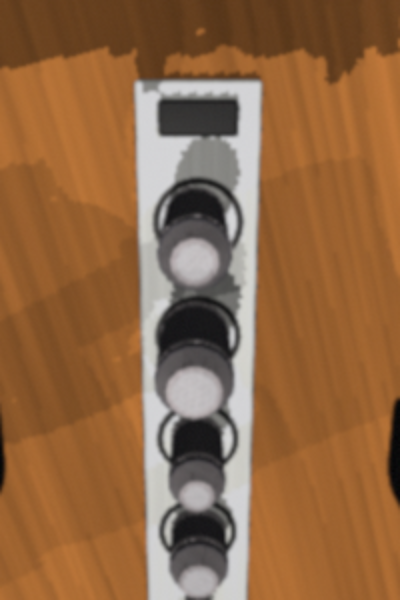

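View pics/g.png

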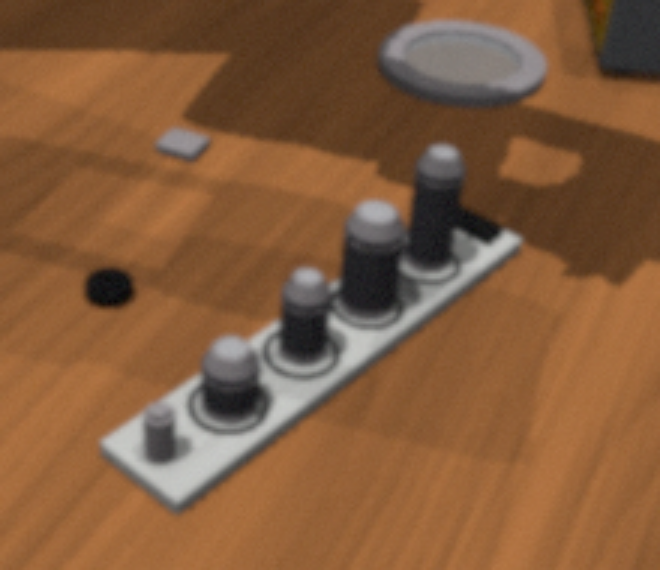

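All four stand upright in their rings, in order of height from the post, each within about 4 mm of its mark. I'm handing in.

```bash
python3 -c "
from station import robot
print(robot.finish_job())"
```

```text
the job is handed in; nothing more can be done
None
```

All four objectives stand upright and released on the rack's ring marks, shortest next to the steel post and tallest at the far end, each within about 4 mm of its mark's centre by the last wrist-camera check; the job was handed in at about 32 s, and no verdict was returned.

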